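Set the guide bar in the clamp of the printing board

TASK

Set up the straight guide bar for the next row of block prints: slide the end of the bar into the clamp at the end of the printing board until it is fully home against the back stop, then turn the knurled thumbscrew clockwise until the clamp's strap bears firmly on the bar. Do it by feel: stop when the screw goes tight and do not overtighten it, and leave the paint bottle and the printing blocks on the board where they stand.

Things in the scene. Friction and masses are not known exactly. Their poses are not given: they have to be found in the camera images.
- board: Plywood printing board, 360 x 640 x 18 mm, fixed flat on the table; its place and yaw vary. Origin at the centre of its underside, x across (short side), y along, z up. A grey cast strap clamp is bolted to its -y end: a channel along y between two side cheeks, ending at the clamp body's front face (the back stop), with a steel strap above that the thumbscrew draws down.
- clamp_home (a point): Foot of the back stop (the front face of the clamp body, 56 mm wide, 24 mm high) on the channel's centre line, at the board's upper face. Axes as the board's: the channel runs from here along +y, 43 mm wide between cheeks 14 mm high and 70 mm long. The bar is home when bar_end is here.
- clamp_mouth (a point): On the channel's centre line at the board's upper face, 70 mm from the back stop, where the parallel cheeks end; from here the mouth flares to about 67 mm wide over a further 27 mm along +y.
- guide_bar: Straight aluminium bar with a wooden inlay on top, 40 mm wide (x), 300 mm long (y), 18 mm thick (z), about 0.6 kg, lying flat and loose on the board outside the clamp. Origin at the centre of its underside; its -y end, plain, goes into the clamp; its +y end has a round black mark.
- bar_end (a point): Centre of the lower edge of the bar's -y end face, 150 mm from the bar's origin; axes as the bar's.
- strap: Steel clamp strap, 30 mm wide, 10 mm thick, 102 mm long, on the channel's centre line; origin on its pivot pin, 72 mm behind the back stop and 36 mm above the board. The toe under its free end, 20 mm in front of the back stop, presses on the bar: it starts 6 to 15 mm above a bar in the channel and sinks 3.5 mm per radian of the screw (meets the bar after 1.8 to 4.2 rad). Moves only with the screw.
- thumbscrew: Upright steel thumbscrew, 51 mm behind the back stop. Head knurled with 10 coarse ridges, 38 mm across, 18 mm high, 20 mm clear above the strap; origin mid-head, x axis through a ridge, z up. It turns in place; clockwise from above draws the strap down. Free it takes 0.25 N m; once the toe bears every 10 N of clamping add 0.035: 0.1 to 0.25 N m more is tight, 0.4 too much. Stays where left.
- paint_bottle: Bystander: paint bottle 54 mm in diameter, 130 mm high, standing on the far (+x) side of the board; origin at the centre of its foot.
- round_block: Bystander: round ribbed printing block 68 mm in diameter, 30 mm high, on the far side of the board; origin at the centre of its underside.
- ribbed_block: Bystander: rectangular ribbed printing block 42 x 85 x 29 mm on the far side of the board; origin at the centre of its underside.

How it is judged (in metres and radians):
On the way, in this order (a step that is already met when the one before it is completed fails the run):
1. the bar lies in the clamp, fully home against the back stop (horizontal distance between bar_end and clamp_home below 0.004 m and angle between the y axis of guide_bar and the y axis of board, either way round below 0.06 rad and z of bar_end in the frame of clamp_home below 0.004 m), for 0.2 s.
2. the strap bears firmly on the bar (contact force between strap and guide_bar above 20 N), for 0.2 s.
At the end, for the whole second after the job is handed in: The bar lies flat in the clamp with its end within 3 mm of the back stop, straight in the channel (within 0.06 rad), and the strap, with the screw let go, presses on it with 20 to 90 N; nothing moves (y of bar_end in the frame of clamp_home below 0.003 m and horizontal distance between bar_end and clamp_home below 0.004 m and angle between the y axis of guide_bar and the y axis of board, either way round below 0.06 rad and angle between guide_bar's own z axis and vertical below 0.03 rad and linear speed of guide_bar below 0.01 m/s and contact force between strap and guide_bar between 20 and 90 N); the robot touches nothing.
It fails at once if the thumbscrew is overtightened (more than 110 N of the strap on the bar) (contact force between strap and guide_bar above 110 N).
It fails at once if a bystander is pushed more than 15 mm or tipped (distance of any of paint_bottle, round_block, ribbed_block from where it was at the start of the episode above 0.015 m or angle between paint_bottle's own z axis and vertical above 0.3 rad).
It also fails if it takes over 64 s, if anything falls off the work surface, if the arm or the gripper's body presses on something with over 40 N, if the wrist force passes 120 N, or if a joint passes its speed limit or range.

ROBOT

A 6-joint arm with a two-finger parallel gripper is mounted at the origin on the work surface. World frame = base frame: x ahead of the robot, y to its left, z up, the work surface at z = 0. Lengths are in mm, angles in rad, forces in N, time in s.
With the tool pointing down it reaches from about 275 to 1000 mm from the base axis. Payload 8.4 kg.
Tool frame: the origin (TCP) lies on the centre line of the jaws, within the pads' length; the fingertips stand 8 mm ahead of it and the grasp point (between the pads) lies 11 mm behind it (ctrl.tcp_to_tips is the distance from the TCP to the fingertips, in mm); z points along the fingers, y is the line along which they close (so a half turn about z gives the same grasp; the last joint's range is limited). The gripper opens to 85 mm and grips with 20 to 120 N. Pads are 22 mm wide; open, the fingers measure 114 mm over their backs; the gripper's body (76 mm by 85 mm) begins 54 mm behind the grasp point. The pads swing forward as they close: fully open they stand 13 mm farther back than shut.
Start: joints at [1.184, 0.353, 1.633, -0, 1.155, -0.002], TCP at [234.607, 579.299, 239.281] pointing down, gripper open.
Joint ranges: [-2.63, 2.63], [-0.92, 2.1], [0.06, 2.66], [-1.3, 4.44], [0, 2.69], [-3.02, 3.02]. Speed limits (rad/s): [2.22, 2.22, 2.79, 3.14, 3.14, 3.14].

INTERFACE

Orientations are given as a rotation vector (axis times angle).
In Python, from workcell import ctrl gives the robot as it stands. The module is installed in compiled form; this text tells all that it offers.
- The arm moves only by the shell command python3 -m crank 'ROWS' [FORCE]. ROWS is JSON, a list that holds one entry, the list of rows, each a list of 5 numbers: the shift along the tool's x, y, z in m, then the turn about the tool's z in degrees, then the opening, from 0 (shut) to 1 (fully open). In form: [[[x, y, z, roll, fingers], ...]]. A call has 1 to 8 rows; each row shifts and turns the commanded pose from where the row before left it, along the tool's axes as they then stand; what a row does not reach is not made up. A row lasts 1/12 s, in which the tool goes at most 41.7 mm and 7.16 degrees, less where a joint would pass 70% of its speed; a pose out of reach is approached as far as the arm can. A call with a gripper value outside its range is refused whole. The fingers move at their own pace and stop on an object; FORCE is the grip in N (left out, the last holds). Time passes only in rows, so rows that do not move let the fingers close. It gives the time, the measured TCP pose, the force, the opening and the grip force at its end, in the units of the state.
- ctrl.read_state(): the state, without advancing time (a new reading comes with each control period).
- ctrl.get_image(name): name is "scene" or "side" or "wrist"; returns (picture, depth): 384x512x3 uint8, red, green, blue; 384x512 float32, mm along the optical axis (not along the pixel's ray), 0 where there is no reading.
- ctrl.calibration(name): a dict with "camera_matrix" (3x3 intrinsics, pixels), "dist_coeffs" ([k1, k2, p1, p2, k3] as OpenCV has them; the pictures are not rectified), "extrinsics" (4x4, takes a point from world to camera coordinates). Camera axes: x right, y down, z forward; pixel columns grow to the right and rows downward; lengths in mm; the calibration is good to about 2 mm. A picture is of the moment at which its call begins: read the wrist's pose just before it. calibration takes no time and is no camera call; for the wrist camera it gives the pose at the moment of the call.
- ctrl.sign_off(): hands the job in; it is judged then, once.
The state is a dict: "clock": time; "joint_pos": joint angles; "joint_velocities": joint speeds; "joint_efforts": joint torques, N m; "position": TCP position; "tcp_rot": TCP orientation; "contact_force": force on the tool from outside, world axes, zero at the start; "wrist_torque": the same for the moment, N m; "width": opening from 0.0 (shut) to 1.0 (fully open); "grasp_force": force on a finger pad.
Only numpy, scipy, OpenCV 4.12 (cv2) and the standard library are available. Lean on these libraries where they do the work, as an engineer would, in place of code of your own. Each camera call takes 0.05 s, during which the arm holds its last target. There are 200 camera calls.

## Working session

There is one attempt and no reset: what is moved stays moved. The work goes in short steps, Python scripts to look and compute and a shell command to move; the robot and the scene stay as the last step left them, time stands still between calls to the robot, and variables do not carry over. Pictures are saved under pics/ and viewed, at most 10 in all, crops included, and the job is handed in when it is done.

```bash
mkdir -p pics
cat > h.py <<'E'
import numpy as np, cv2
from workcell import ctrl
def snap(name):
    c=ctrl.calibration(name); im,d=ctrl.get_image(name)
    np.savez(f'{name}.npz',im=im,d=d,K=c['camera_matrix'],D=c['dist_coeffs'],E=c['extrinsics']); return im,d
def load(name): return np.load(f'{name}.npz')
def ray(s,u,v):
    p=cv2.undistortPoints(np.array([[[u,v]]],float),np.array(s['K'],float),np.array(s['D'],float))[0,0]
    E=np.array(s['E']);R=E[:3,:3];t=E[:3,3]
    return -R.T@t, R.T@np.array([p[0],p[1],1.0])
def atz(s,u,v,z):
    o,r=ray(s,u,v); return o+r*(z-o[2])/r[2]
def atd(s,u,v):
    o,r=ray(s,u,v); return o+r*float(np.median(s['d'][int(v)-1:int(v)+2,int(u)-1:int(u)+2]))
E
python3 - <<'E'
from h import *
a,_=snap('scene');b,_=snap('side')
for n,i in(('scene',a),('side',b)):
    cv2.imwrite(f'pics/{n}0.png',cv2.resize(i[:,:,::-1],(800,600)))
s=ctrl.read_state();print({k:np.round(v,3) for k,v in s.items()})
E
```

```text
{'clock': np.float64(0.1), 'joint_pos': array([ 1.184,  0.354,  1.634,  0.   ,  1.155, -0.002]), 'joint_velocities': array([-0.001, -0.001, -0.002, -0.   ,  0.   , -0.001]), 'joint_efforts': array([ 2.0000e-03, -6.0635e+01, -3.4282e+01, -0.0000e+00,  4.0000e-03,
       -0.0000e+00]), 'position': array([234.448, 578.9  , 238.617]), 'tcp_rot': array([-6.010e-01, -3.083e+00,  2.000e-03]), 'contact_force': array([-0.641, -0.482,  0.585]), 'wrist_torque': array([0.005, 0.024, 0.011]), 'grasp_force': np.float64(0.0), 'width': np.float64(0.997)}
```

View pics/scene0.png

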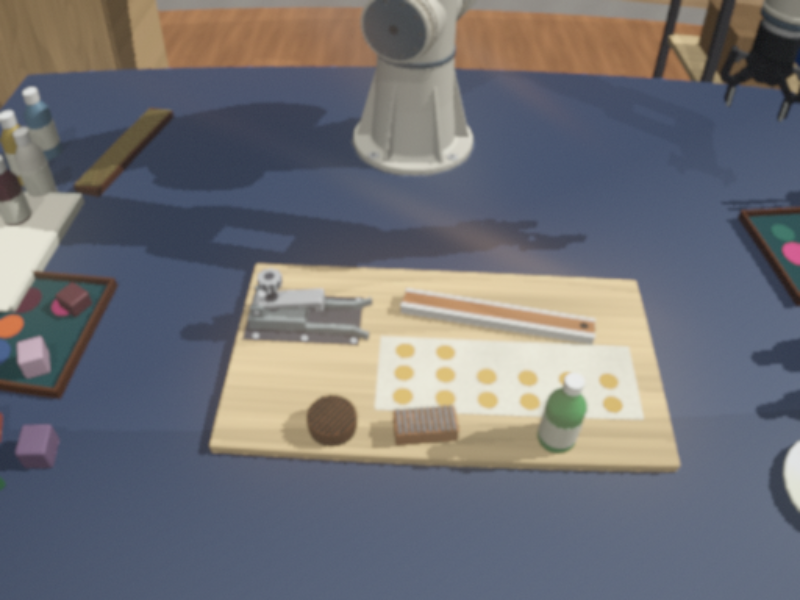

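View pics/side0.png

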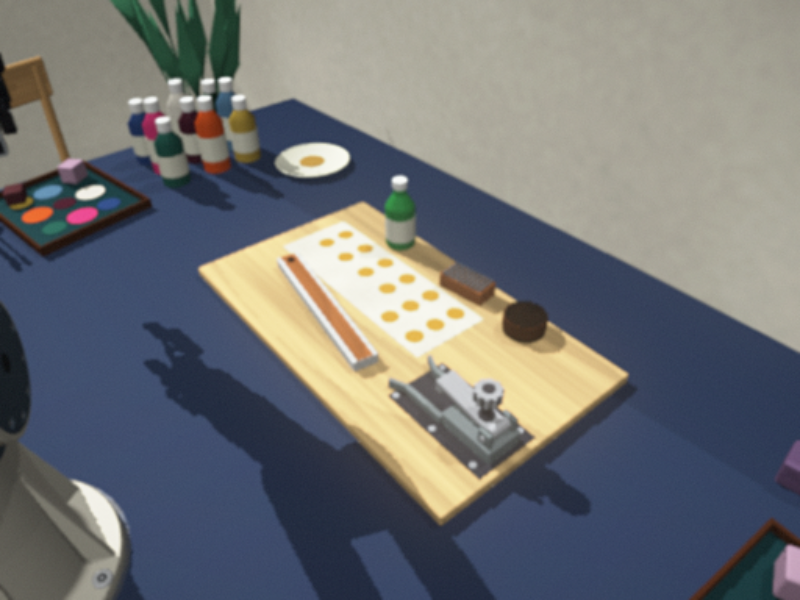

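The scene picture shows the clamp at (310,310), the bar from (403,300) to (592,330) with its mark at (585,325), and the thumbscrew at (268,283). The bystanders are at the bottom. I'll measure with depth plus an enlarged crop.

```bash
cat >> h.py <<'E'
def cloud(s):
    h,w=s['d'].shape; uv=np.stack(np.meshgrid(np.arange(w),np.arange(h)),-1).reshape(-1,1,2).astype(float)
    p=cv2.undistortPoints(uv,np.array(s['K'],float),np.array(s['D'],float)).reshape(-1,2)
    E=np.array(s['E']);P=np.c_[p,np.ones(len(p))]*s['d'].reshape(-1,1)
    return ((P-E[:3,3])@E[:3,:3]).reshape(h,w,3)
def rect(P): return cv2.minAreaRect(P[:,:2].astype(np.float32))
E
python3 - <<'E'
from h import *
for n in('scene','side'):
    s=load(n);C=cloud(s);v=(s['d']>0)
    b=v&(C[...,2]>10)&(C[...,2]<26)&(C[...,0]>250)&(C[...,0]<900)&(abs(C[...,1])<600)
    l,lab,st,_=cv2.connectedComponentsWithStats(b.astype(np.uint8)); i=1+st[1:,4].argmax()
    B=C[lab==i];print(n,'board z',np.median(B[:,2]),rect(B))
    zb=np.median(B[:,2]);hull=cv2.convexHull(B[:,:2].astype(np.float32))
    t=v&(C[...,2]>zb+9)&(C[...,2]<zb+130)&(C[...,0]>250)&(C[...,0]<900)&(abs(C[...,1])<600)
    l,lab,st,_=cv2.connectedComponentsWithStats(t.astype(np.uint8))
    for i in range(1,l):
        if st[i,4]>60:
            Q=C[lab==i]
            if cv2.pointPolygonTest(hull,tuple(map(float,np.median(Q[:,:2],0))),False)>0: 
                T=Q[Q[:,2]>zb+15];print(st[i],np.median(Q,0).round(1),Q[:,2].max().round(1),np.round(cv2.boxPoints(rect(T if len(T)>20 else Q)),1).tolist())
s=load('scene');cv2.imwrite('pics/sc1.png',cv2.resize(s['im'][160:250,140:400,::-1],None,fx=3,fy=3,interpolation=cv2.INTER_CUBIC))
s=load('side');cv2.imwrite('pics/si1.png',cv2.resize(s['im'][155:310,165:360,::-1],None,fx=3.8,fy=3.8,interpolation=cv2.INTER_CUBIC))
E
```

```text
scene board z 17.72160471179046 ((593.6358642578125, 50.416107177734375), (641.5252685546875, 366.5544738769531), 88.14459228515625)
[ 158  172   81   44 1463] [ 539.1 -193.1   56.7] 109.4 [[494.5, -250.6999969482422], [563.0999755859375, -251.60000610351562], [565.5, -69.0], [496.8999938964844, -68.0999984741211]]
[ 257  185  125   33 1734] [525.7 131.   35. ] 39.9 [[472.29998779296875, -10.100000381469727], [516.2000122070312, -18.799999237060547], [574.2999877929688, 274.79998779296875], [530.2999877929688, 283.5]]
[ 344  239   32   51 1057] [753.8 188.6  96.8] 147.7 [[716.0, 174.39999389648438], [756.0, 159.5], [774.7999877929688, 210.1999969482422], [734.7999877929688, 225.10000610351562]]
[196 252  33  33 843] [ 732.5 -108.    46.3] 52.0 [[679.2000122070312, -102.0], [719.0, -155.89999389648438], [773.0999755859375, -115.9000015258789], [733.2999877929688, -62.099998474121094]]
[252 259  42  24 865] [734.6  17.   44.8] 51.5 [[700.0, 54.900001525878906], [711.5, -27.700000762939453], [756.7999877929688, -21.399999618530273], [745.2999877929688, 61.20000076293945]]
side board z 1
[... 446 characters left out ...]
20.299999237060547], [570.5999755859375, 275.6000061035156], [529.4000244140625, 284.1000061035156]]
[281 167  36  26 529] [718.5  10.7  44.6] 50.5 [[697.5999755859375, 57.79999923706055], [707.0, -28.799999237060547], [752.7000122070312, -23.799999237060547], [743.2000122070312, 62.79999923706055]]
[321 192  30  25 587] [ 714.8 -114.7   46.2] 50.7 [[679.2000122070312, -130.6999969482422], [742.5, -152.10000610351562], [764.2999877929688, -87.19999694824219], [701.0, -65.9000015258789]]
[ 248  227   85   68 2061] [ 513.8 -208.    59.2] 110.1 [[492.6000061035156, -66.69999694824219], [493.8999938964844, -251.8000030517578], [563.2999877929688, -251.3000030517578], [562.0, -66.19999694824219]]
```

View pics/sc1.png

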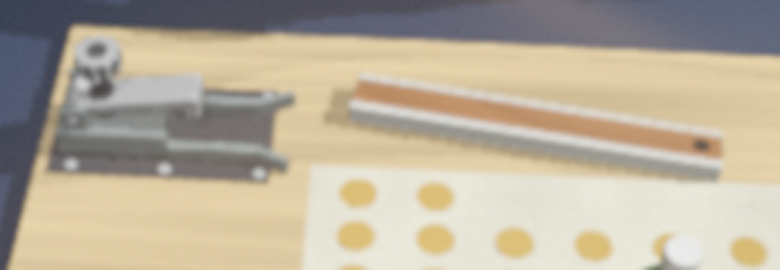

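View pics/si1.png

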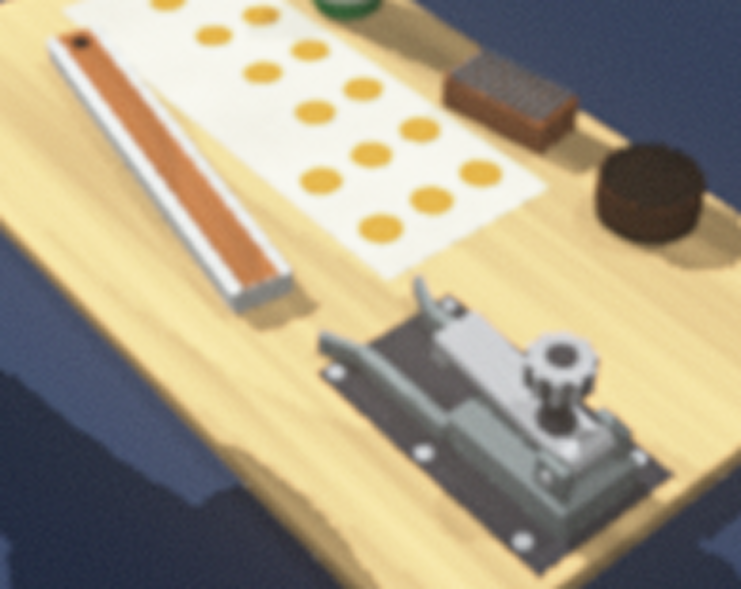

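The bar is centred near (521,132) with its axis about 0.20 rad from +y, and the board's yaw is about -0.033 rad. The next step is to move above the bar, roll to its axis, and look with the wrist camera.

```bash
python3 -m crank '[[[-0.031,-0.022,0,0,1],[-0.031,-0.022,0,0,1],[-0.031,-0.022,0,0,1],[-0.031,-0.022,0,0,1],[-0.031,-0.022,0,0,1],[-0.031,-0.022,0,0,1],[-0.031,-0.022,0,0,1]]]' 
python3 -m crank '[[[-0.031,-0.022,0,0,1],[-0.031,-0.022,0,0,1],[-0.031,-0.022,0,0,1],[-0.031,-0.022,0,0,1],[-0.031,-0.022,0,0,1],[-0.031,-0.022,0,0,1],[-0.031,-0.022,0,0,1]]]' 
python3 -m crank '[[[0,0,0,6.6,1],[0,0,0,6.6,1],[0,0,0,6.6,1],[0,0,0,6.6,1],[0,0,0,6.6,1],[0,0,0,6.6,1],[0,0,0,6.6,1],[0,0,0,6.6,1]]]' 
python3 -m crank '[[[0,0,0,6.6,1],[0,0,0,6.6,1],[0,0,0,6.6,1],[0,0,0,6.6,1],[0,0,0,0,1]]]'
python3 - <<'E'
from h import *
from scipy.spatial.transform import Rotation as R
im,_=snap('wrist');s=ctrl.read_state()
print(s['clock'],s['position'],R.from_rotvec(s['tcp_rot']).as_matrix().round(4).tolist(),s['joint_pos'].round(3) if hasattr(s['joint_pos'],'round') else s['joint_pos'],ctrl.tcp_to_tips)
cv2.imwrite('pics/w1.png',cv2.resize(im[:,:,::-1],(800,600)))
E
```

```text
clock: 0.68
position: [378.4, 353.3, 239.1]
tcp_rot: [-0.6, -3.084, 0.0]
contact_force: [0.9, 0.0, 0.3]
width: 1.002
grasp_force: 0.0
clock: 1.27
position: [521.8, 129.0, 239.2]
tcp_rot: [-0.601, -3.083, 0.0]
contact_force: [-0.2, 0.1, 0.7]
width: 0.998
grasp_force: 0.0
clock: 1.93
position: [521.0, 130.8, 239.0]
tcp_rot: [-1.916, -2.489, 0.001]
contact_force: [0.7, 0.3, -0.2]
width: 1.002
grasp_force: 0.0
clock: 2.35
position: [521.0, 130.9, 239.0]
tcp_rot: [-2.433, -1.987, 0.001]
contact_force: [0.2, -0.3, 1.1]
width: 1.004
grasp_force: 0.0
2.4 [521.03280793 130.86088095 239.00945829] [[0.1931, 0.9812, -0.0006], [0.9812, -0.1931, -0.0002], [-0.0003, -0.0005, -1.0]] [ 0.243  0.217  1.821 -0.     1.104  0.438] 8.0
```

View pics/w1.png

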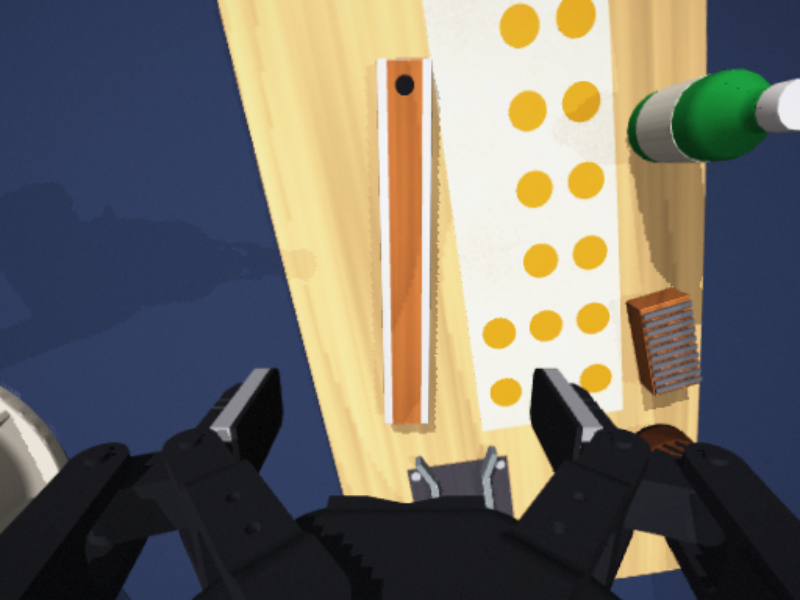

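The wrist view shows the bar's top corners at (385,423), (429,424), (377,58) and (432,60). The flare tips are near (418,462) and (490,450), and the bar looks nearly parallel to tool x.

Run:
```python
from h import *
s=load('wrist');f=.64
P=[atz(s,u*f,v*f,36)[:2] for u,v in((385,423),(429.5,424),(377,58),(432,60))]
print(np.round(P,1)); a=(P[0]+P[1])/2;b=(P[2]+P[3])/2
print('end',a,'far',b,'L',np.linalg.norm(b-a),'ang',np.arctan2(*(b-a)),'mid',(a+b)/2)
for u,v in((418,462),(490,450)): print(atz(s,u*f,v*f,32)[:2].round(1))
# clamp from fixed cams in board frame
y=np.array([.0325,.99947]);x=np.array([.99947,-.0325]);o=np.array([593.4,50.5])
C=cloud(s)[...,:3]
for n in('scene','side'):
    q=load(n);C=cloud(q).reshape(-1,3);B=np.c_[(C[:,:2]-o)@x,(C[:,:2]-o)@y,C[:,2]]
    m=(abs(B[:,0]+65)<60)&(B[:,1]<-110)&(B[:,1]>-330)
    h=m&(B[:,2]>96)&(B[:,2]<120);print(n,'head',h.sum(),B[h].mean(0).round(1),np.percentile(B[h],[2,98],0).round(1).tolist())
    st=m&(B[:,2]>58)&(B[:,2]<84);T=B[st];print(' strap',np.percentile(T,[2,50,98],0).round(1).tolist())
    for lo in range(-230,-110,15):
        k=m&(B[:,1]>lo)&(B[:,1]<lo+15)&(B[:,2]>26)
        if k.sum()>5: print(lo,k.sum(),np.percentile(B[k,0],[2,98]).round(1),np.percentile(B[k,2],98).round(1))
```

```text
[[473.4 -10.2]
 [512.9 -19.3]
 [531.2 281.9]
 [569.4 272.8]]
end [493.15159707 -14.73770483] far [550.3221979  277.31746729] L 297.5982210278425 ang 0.1933083425497435 mid [521.73689749 131.28988123]
[494.3 -60.7]
[563.3 -61.2]
scene head 180 [ -54.7 -264.8  104.5] [[-73.3, -282.9, 96.3], [-40.7, -248.7, 109.0]]
 strap [[-74.7, -293.7, 58.4], [-53.7, -237.5, 64.5], [-34.6, -188.6, 72.4]]
-230 155 [-70.  -29.5] 69.3
-215 113 [-72.4 -28.5] 70.6
-200 116 [-82.7 -28.7] 72.8
-185 47 [-88.  -27.1] 33.1
-170 48 [-87.2 -26.9] 33.5
-155 43 [-86.9 -26.8] 35.1
-140 44 [-92.4 -21.1] 33.5
-125 25 [-96.  -19.6] 32.7
side head 289 [ -64.  -268.1  105.3] [[-78.6, -283.4, 96.5], [-45.8, -249.7, 108.9]]
 strap [[-85.0, -295.9, 58.4], [-66.0, -248.9, 64.5], [-40.4, -191.7, 72.9]]
-230 194 [-89.8 -49. ] 69.7
-215 125 [-91.  -48.6] 72.5
-200 118 [-90.9 -49. ] 73.8
-185 32 [-91.1 -82.3] 34.4
-170 34 [-91.4 -33.5] 34.0
-155 55 [-91.5 -33.1] 33.4
-140 47 [-97.  -27.1] 33.8
-125 24 [-99.9 -23.5] 33.4
```

The tool is already parallel to the bar. A quick look from above the clamp will pin down the channel and screw before the grasp.

```bash
python3 -m crank '[[[-0.039,0.008,0,0,1],[-0.039,0.008,0,0,1],[-0.039,0.008,0,0,1],[-0.039,0.008,0,0,1],[-0.039,0.008,0,0,1],[-0.039,0.008,0,0,1],[-0.039,0.008,0,0,1],[0,0,0,0,1]]]'
python3 - <<'E'
from h import *
im,_=snap('wrist');s=ctrl.read_state()
print(s['clock'],s['position'])
cv2.imwrite('pics/w2.png',cv2.resize(im[60:360,120:420,::-1],(600,600),interpolation=cv2.INTER_CUBIC))
E
```

```text
clock: 3.07
position: [522.8, -153.8, 239.4]
tcp_rot: [2.426, 1.993, -0.002]
contact_force: [-0.6, 1.0, -0.6]
width: 1.006
grasp_force: 0.0
3.1167 [ 522.6898792  -151.03209646  239.15749234]
```

View pics/w2.png

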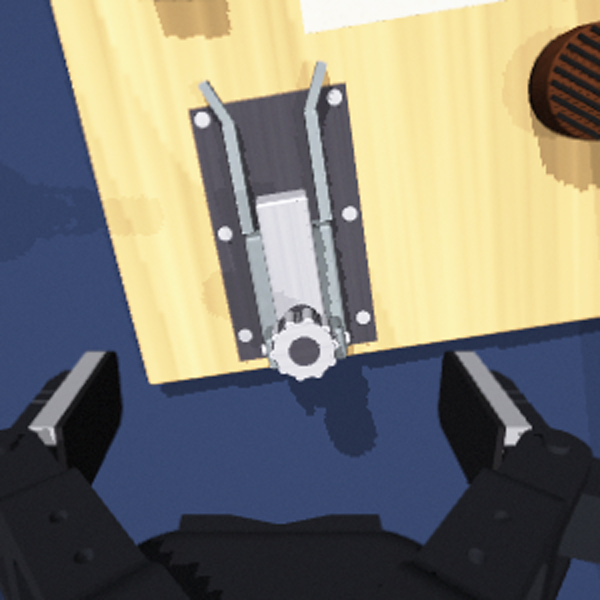

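The view from above shows the clamp bolts at (202,120), (334,97), (225,234), (349,214), (245,336) and (362,317). The cheek mid-strips are at (233,120) and (311,113), the head centre is at (304,349) and the strap's front end at (281,194) (crop pixels).

Run:
```python
from h import *
s=load('wrist')
W=lambda u,v,z: atz(s,u/2+120,v/2+60,z)[:2]
y=np.array([.0325,.99947]);x=np.array([.99947,-.0325]);o=np.array([593.4,50.5])
Bf=lambda p:np.round([(p-o)@x,(p-o)@y],1)
for n,u,v,z in [('b1',202,120,20),('b2',334,97,20),('b3',225,234,20),('b4',349,214,20),('b5',245,336,20),('b6',362,317,20),
 ('flL',206,83,32),('flR',321,63,32),('mL',233,123,32),('mR',311,112,32),('chL',248,230,32),('chR',324,220,32),('bodyL',245,236,42),('bodyR',331,222,42),('head',304,348,109),('headL',272,352,109),('headR',337,345,109),
 ('strapL',257,200,70),('strapR',304,192,70),('cornerBoard',150,383,18)]:
    p=W(u,v,z);print(n,p.round(1),Bf(p))
```

```text
b1 [487.1 -86.9] [-101.8 -140.8]
b2 [571.  -89.2] [ -17.8 -140.4]
b3 [ 485.  -161.9] [-101.4 -215.8]
b4 [ 568.4 -164.5] [ -18.  -215.7]
b5 [ 482.4 -237. ] [-101.6 -291. ]
b6 [ 565.8 -238.8] [ -18.2 -290. ]
flL [496.1 -66.2] [ -93.4 -119.8]
flR [565.5 -68.4] [ -24.  -119.7]
mL [506.9 -92.1] [ -81.8 -145.4]
mR [554.7 -95. ] [ -33.9 -146.6]
chL [ 501.9 -159.5] [ -84.6 -212.8]
chR [ 551.  -162.5] [ -35.5 -214.2]
bodyL [ 500.3 -160.6] [ -86.2 -214. ]
bodyR [ 554.6 -162.2] [ -31.8 -213.8]
head [ 525.6 -210.9] [ -59.3 -263.5]
headL [ 508.4 -209.9] [ -76.5 -263. ]
headR [ 543.1 -212.6] [ -41.7 -264.6]
strapL [ 514.4 -134.9] [ -72.9 -187.8]
strapR [ 541.2 -135.5] [ -46.1 -187.6]
cornerBoard [ 405.8 -261.3] [-177.4 -317.7]
```

```bash
python3 -m crank '[[[0.0358,-0.0069,0,0,1],[0.0358,-0.0069,0,0,1],[0.0358,-0.0069,0,0,1],[0.0358,-0.0069,0,0,1],[0.0358,-0.0069,0,0,1],[0.0358,-0.0069,0,0,1],[0.0358,-0.0069,0,0,1],[0.0358,-0.0069,0,0,1]]]' 
python3 -m crank '[[[0,0,0.035,0,1],[0,0,0.035,0,1],[0,0,0.035,0,1],[0,0,0.035,0,1],[0,0,0.035,0,0.8],[0,0,0.028,0,0.7],[0,0,0.006,0,0.6],[0,0,0,0,0.6]]]' 40
python3 -m crank '[[[0,0,0,0,0.4],[0,0,0,0,0.3],[0,0,0,0,0.3],[0,0,0,0,0.3],[0,0,0,0,0.3],[0,0,0,0,0.3]]]' 40
```

```text
clock: 3.78
position: [523.7, 146.7, 239.3]
tcp_rot: [-2.424, -1.998, 0.0]
contact_force: [0.2, 0.1, 0.3]
width: 1.0
grasp_force: 0.0
clock: 4.45
position: [522.7, 144.2, 28.6]
tcp_rot: [-2.424, -1.995, 0.006]
contact_force: [-0.3, -0.3, 0.4]
width: 0.603
grasp_force: 0.0
clock: 4.95
position: [525.4, 144.1, 31.3]
tcp_rot: [2.428, 1.993, 0.002]
contact_force: [-0.6, 0.2, 5.3]
width: 0.452
grasp_force: 42.6
```

```bash
python3 -m crank '[[[0,0,-0.001,0,0.3],[0,0,0,-3.1,0.3],[0,0,0,-3.1,0.3],[0,0,0,-3.0,0.3],[-0.019,0.0057,0,0,0.3],[-0.019,0.0057,0,0,0.3],[0,0,0,0,0.3],[0,0,0,0,0.3]]]'
python3 - <<'E'
from h import *
from scipy.spatial.transform import Rotation as R
s=ctrl.read_state();M=R.from_rotvec(s['tcp_rot']).as_matrix();print(s['clock'],s['position'],s['contact_force'],s['joint_pos'],M[:,0].round(4))
im,_=snap('wrist');snap('scene');s=load('scene')
cv2.imwrite('pics/c3.png',np.vstack([cv2.resize(s['im'][160:250,140:400,::-1],(780,270),interpolation=cv2.INTER_CUBIC),cv2.resize(im[150:,60:452,::-1],(553,330))[:, :].copy() if 0 else cv2.copyMakeBorder(cv2.resize(im[150:,60:452,::-1],(550,328)),0,0,0,230,0)]))
E
```

```text
clock: 5.62
position: [535.0, 104.5, 31.4]
tcp_rot: [2.262, 2.18, -0.0]
contact_force: [0.3, -1.3, -0.9]
width: 0.455
grasp_force: 41.8
5.6167 [534.99953526 104.53392474  31.36742253] [ 0.29477484 -1.25303993 -0.87624308] [ 1.90458354e-01  5.16967989e-01  1.94710085e+00 -6.50801505e-04
  6.77367396e-01  2.28062801e-01] [ 3.710e-02  9.993e-01 -4.000e-04]
```

View pics/c3.png

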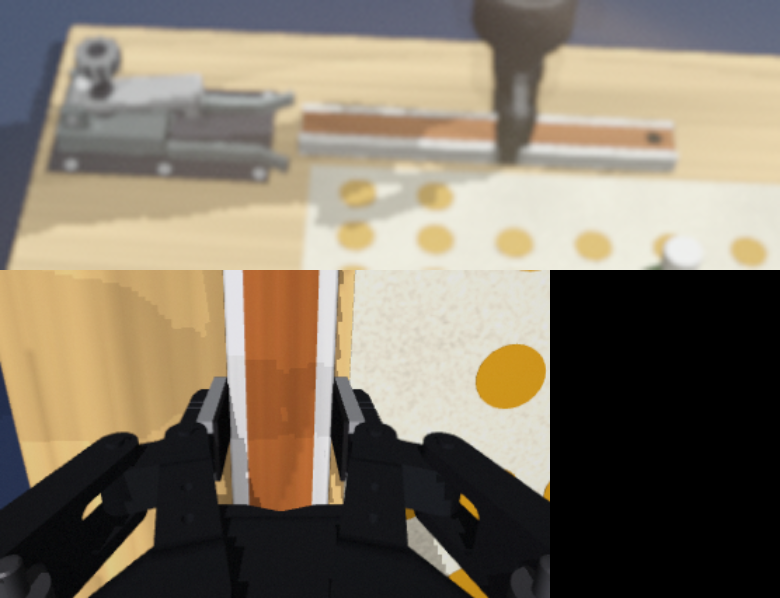

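The bar is in line with the channel, so I'll feed it in slowly and watch the forces.

```bash
python3 -m crank '[[[-0.005,0.0005,0,-0.2,0.3],[-0.01,0,0,0,0.3],[-0.01,0,0,0,0.3],[-0.005,0,0,0,0.3],[0,0,0,0,0.3]]]'; python3 -m crank '[[[-0.008,0,0,0,0.3],[-0.008,0,0,0,0.3],[-0.008,0,0,0,0.3],[-0.008,0,0,0,0.3],[0,0,0,0,0.3]]]'
```

```text
clock: 6.13
position: [534.1, 74.1, 31.4]
tcp_rot: [2.257, 2.184, -0.001]
contact_force: [0.3, -4.6, 1.1]
width: 0.456
grasp_force: 42.0
clock: 6.55
position: [533.1, 41.8, 31.4]
tcp_rot: [2.257, 2.184, -0.001]
contact_force: [0.8, -4.2, 0.6]
width: 0.454
grasp_force: 42.1
```

```bash
python3 -m crank '[[[-0.008,0,0,0,0.3],[-0.008,0,0,0,0.3],[-0.008,0,0,0,0.3],[-0.006,0,0,0,0.3],[0,0,0,0,0.3]]]'; python3 -m crank '[[[-0.003,0,0,0,0.3],[0,0,0,0,0.3],[0,0,0,0,0.3]]]';  python3 -m crank '[[[-0.002,0,0,0,0.3],[0,0,0,0,0.3],[0,0,0,0,0.3]]]'
```

```text
clock: 6.97
position: [532.2, 12.0, 31.3]
tcp_rot: [2.257, 2.185, -0.001]
contact_force: [0.1, -5.3, 1.7]
width: 0.457
grasp_force: 42.2
clock: 7.22
position: [532.2, 10.0, 31.4]
tcp_rot: [2.256, 2.185, -0.001]
contact_force: [-0.0, -4.5, 2.3]
width: 0.451
grasp_force: 42.3
clock: 7.47
position: [532.1, 8.8, 31.4]
tcp_rot: [2.257, 2.185, 0.0]
contact_force: [-0.2, 2.0, 3.1]
width: 0.453
grasp_force: 42.3
```

```bash
for i in 1 ; do python3 -m crank '[[[-0.002,0,0,0,0.3],[0,0,0,0,0.3],[0,0,0,0,0.3]]]';  python3 -m crank '[[[-0.002,0,0,0,0.3],[0,0,0,0,0.3],[0,0,0,0,0.3]]]';  python3 -m crank '[[[-0.002,0,0,0,0.3],[0,0,0,0,0.3],[0,0,0,0,0.3]]]'; done
```

```text
clock: 7.72
position: [532.1, 6.8, 31.3]
tcp_rot: [-2.257, -2.185, -0.001]
contact_force: [-0.6, 4.7, 3.2]
width: 0.454
grasp_force: 42.3
clock: 7.97
position: [532.0, 4.8, 31.3]
tcp_rot: [-2.257, -2.185, -0.0]
contact_force: [0.3, 5.2, 4.0]
width: 0.456
grasp_force: 42.3
clock: 8.22
position: [531.9, 2.7, 31.3]
tcp_rot: [2.257, 2.185, 0.0]
contact_force: [-0.2, 5.0, 3.8]
width: 0.456
grasp_force: 42.4
```

```bash
python3 -m crank '[[[-0.002,0,0,0,0.3],[0,0,0,0,0.3],[0,0,0,0,0.3]]]';  python3 -m crank '[[[-0.002,0,0,0,0.3],[0,0,0,0,0.3],[0,0,0,0,0.3]]]';  python3 -m crank '[[[-0.001,0,0,0,0.3],[0,0,0,0,0.3],[0,0,0,0,0.3]]]'
```

```text
clock: 8.47
position: [531.9, 0.7, 31.4]
tcp_rot: [-2.257, -2.185, -0.0]
contact_force: [0.0, 5.6, 3.7]
width: 0.46
grasp_force: 42.4
clock: 8.72
position: [531.8, 0.6, 31.3]
tcp_rot: [-2.257, -2.183, -0.003]
contact_force: [0.9, 20.6, 3.3]
width: 0.454
grasp_force: 42.3
clock: 8.97
position: [531.8, 0.5, 31.3]
tcp_rot: [-2.257, -2.182, -0.004]
contact_force: [1.0, 26.6, 2.7]
width: 0.453
grasp_force: 42.3
```

The force jumped from 5 N of sliding friction to 26 N with no further travel, so the bar is home. I'll release it, rise, go over the screw, and pre-rotate backwards.

```bash
python3 -m crank '[[[0,0,0,0,0.7],[0,0,0,0,1],[0,0,0,0,1],[0,0,0,0,1],[0,0,-0.04,0,1],[0,0,-0.04,0,1],[0,0,-0.04,0,1],[0,0,-0.04,0,1]]]'
python3 -m crank '[[[-0.0353,0,0,0,1],[-0.0353,0,0,0,1],[-0.0353,0,0,0,1],[-0.0353,0,0,0,1],[-0.0353,0,0,0,1],[-0.0353,0,0,0,1],[0,0,0,0,1],[0,0,0,0,1]]]'
python3 - <<'E'
from h import *
s=ctrl.read_state();print(s['clock'],s['position'],s['joint_pos'],s['wrist_torque'])
im,d=snap('wrist');w=load('wrist')
C=cloud(w);m=(C[...,2]>100)&(C[...,2]<118)&(np.hypot(C[...,0]-525,C[...,1]+211)<40)
print(m.sum(),rect(C[m]),np.median(C[m],0),cv2.minEnclosingCircle(C[m][:,:2].astype(np.float32)))
a=im[:,:,::-1]; b=load('scene')
cv2.imwrite('pics/w4.png',cv2.resize(a,(640,480)))
E
```

```text
clock: 9.63
position: [531.1, -3.0, 192.8]
tcp_rot: [-2.257, -2.185, 0.002]
contact_force: [1.2, 0.5, 0.2]
width: 1.001
grasp_force: 0.0
clock: 10.3
position: [524.2, -216.2, 191.0]
tcp_rot: [-2.261, -2.181, 0.001]
contact_force: [0.3, 0.4, -0.7]
width: 1.003
grasp_force: 0.0
10.3 [ 524.22951611 -216.22501675  191.00637202] [-3.93650734e-01  3.15765313e-01  1.80520822e+00 -3.93392747e-04
  1.02098223e+00 -3.57593280e-01] [ 0.02470362  0.00566615 -0.05139144]
1372 ((524.8140258789062, -213.13795471191406), (36.85575485229492, 36.04038619995117), 71.41927337646484) [ 524.80291529 -212.12649007  106.16035678] ((524.7371215820312, -213.42385864257812), 18.946765899658203)
```

View pics/w4.png

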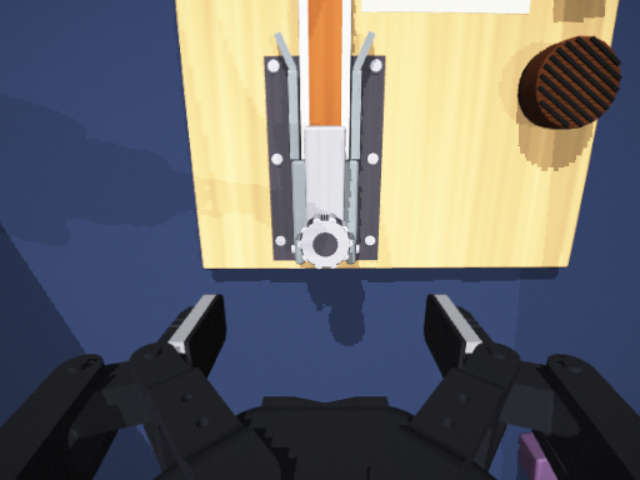

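The bar is in the clamp under the strap. The depth fit puts the head at (524.8,-213.2). Next I pre-rotate, centre, descend, and grip.

```bash
python3 -m crank '[[[0.0032,0.0005,0,0,1],[0,0,0,-7,1],[0,0,0,-7,1],[0,0,0,-7,1],[0,0,0,-7,1],[0,0,0,-7,1],[0,0,0,-7,1],[0,0,0,-7,1]]]'
python3 -m crank '[[[0,0,0,-7,1],[0,0,0,-7,1],[0,0,0,-7,1],[0,0,0,-7,1],[0,0,0,-7,1],[0,0,0,-7,1],[0,0,0,-7,1],[0,0,0,-7,1]]]'
python3 -m crank '[[[0,0,0,-7,1],[0,0,0,-7,1],[0,0,0,-7,1],[0,0,0,-7,1],[0,0,0,-7,1],[0,0,0,0,1],[0,0,0,0,1]]]'
python3 -c "
from h import *
s=ctrl.read_state();print(s['position'],s['joint_pos'],s['wrist_torque'])"
```

```text
clock: 11.02
position: [525.6, -209.2, 191.3]
tcp_rot: [-1.136, -2.929, -0.0]
contact_force: [-0.2, -0.3, 0.2]
width: 0.995
grasp_force: 0.0
clock: 11.68
position: [525.5, -209.2, 191.3]
tcp_rot: [0.372, -3.119, -0.001]
contact_force: [-0.1, 0.6, 0.4]
width: 1.002
grasp_force: 0.0
clock: 12.27
position: [525.6, -209.7, 191.3]
tcp_rot: [1.278, -2.87, -0.0]
contact_force: [0.9, -0.5, 0.2]
width: 0.998
grasp_force: 0.0
[ 525.58674825 -209.72421503  191.28920701] [-3.82367759e-01  3.13604439e-01  1.80761758e+00  9.56853576e-05
  1.02056298e+00 -2.79134296e+00] [-0.02108256  0.00592329  0.01374327]
```

Run:
```python
from h import *
im,d=snap('wrist');w=load('wrist')
C=cloud(w);m=(C[...,2]>100)&(C[...,2]<118)&(np.hypot(C[...,0]-525,C[...,1]+211)<40)
print(m.sum(),cv2.minEnclosingCircle(C[m][:,:2].astype(np.float32)),C[m].mean(0),rect(C[m]),np.percentile(C[m][:,2],[5,50,95]))
```

```text
1375 ((524.64306640625, -213.75167846679688), 18.849458694458008) [ 524.07166116 -214.63994404  106.00501786] ((524.7365112304688, -213.875), (37.2313346862793, 35.640167236328125), 36.154319763183594) [104.02718516 106.20760914 107.47231163]
```

```bash
python3 -m crank '[[[0.0036,-0.002,0,0,1],[0,0,0.03,0,1],[0,0,0.03,0,1],[0,0,0.03,0,1],[0,0,0.01,0,0.8],[0,0,0,0,0.7],[0,0,0,0,0.6],[0,0,0,0,0.6]]]' 30
python3 -m crank '[[[0,0,0,0,0.5],[0,0,0,0,0.4],[0,0,0,0,0.3],[0,0,0,0,0.3],[0,0,0,0,0.3],[0,0,0,0,0.3],[0,0,0,0,0.3]]]' 30
python3 -c "
from h import *
s=ctrl.read_state();print(s['position'],s['joint_pos'],s['wrist_torque'])"
```

```text
clock: 12.98
position: [525.6, -215.5, 92.8]
tcp_rot: [-1.28, 2.867, -0.003]
contact_force: [-0.4, 0.6, -0.4]
width: 0.603
grasp_force: 0.0
clock: 13.57
position: [524.2, -214.3, 93.0]
tcp_rot: [-1.281, 2.869, 0.002]
contact_force: [-5.4, 5.1, 9.9]
width: 0.424
grasp_force: 28.9
[ 524.16220817 -214.27632728   92.96858338] [-3.91150379e-01  4.44266605e-01  1.87512031e+00  1.00133708e-03
  8.22904217e-01 -2.80250517e+00] [ 0.92607443  0.80463676 -0.05279302]
```

```bash
python3 -m crank '[[[0,0.0008,0,0,0.3],[0,0,0,0,0.3],[0,0,0,0,0.3],[0,0,0,0,0.3]]]' 70
python3 -c "
from h import *
s=ctrl.read_state();print(s['position'],s['joint_pos'][5],s['wrist_torque'],s['contact_force'])"
python3 -m crank '[[[0,0,0,3,0.3],[0,0,0,5,0.3],[0,0,0,6,0.3],[0,0,0,6,0.3]]]'
python3 -c "
from h import *
s=ctrl.read_state();print(s['position'],s['joint_pos'][5],s['wrist_torque'],s['contact_force'])"
```

```text
clock: 13.9
position: [524.1, -214.3, 93.3]
tcp_rot: [-1.28, 2.868, -0.0]
contact_force: [-3.5, 2.8, 9.7]
width: 0.407
grasp_force: 68.7
[ 524.14283924 -214.25183557   93.25670162] -2.801902416911614 [ 0.58364706  0.84575407 -0.18788143] [-3.54234636  2.79951462  9.665861  ]
clock: 14.23
position: [524.1, -214.1, 93.2]
tcp_rot: [-0.757, 3.048, -0.0]
contact_force: [-4.2, 4.4, 12.0]
width: 0.406
grasp_force: 68.5
[ 524.05126924 -214.12194872   93.24685161] -2.44841004938967 [0.84387308 0.81730348 0.37145284] [-4.17124795  4.37150765 12.01656564]
```

```bash
cat > r.py <<'E'
from h import *
s=ctrl.read_state();print('j6 %.3f Tz %.3f'%(s['joint_pos'][5],s['wrist_torque'][2]),np.round(s['contact_force'],1),np.round(s['position'],1))
E
python3 -m crank '[[[0,0,0,7,0.3],[0,0,0,7,0.3],[0,0,0,7,0.3],[0,0,0,7,0.3],[0,0,0,7,0.3]]]' >/dev/null; python3 r.py
python3 -m crank '[[[0,0,0,7,0.3],[0,0,0,7,0.3],[0,0,0,7,0.3],[0,0,0,7,0.3],[0,0,0,7,0.3]]]' >/dev/null; python3 r.py
for i in 1 ; do python3 -m crank '[[[0,0,0,3,0.3],[0,0,0,3,0.3]]]' >/dev/null; python3 r.py;python3 -m crank '[[[0,0,0,3,0.3],[0,0,0,3,0.3]]]' >/dev/null; python3 r.py; done
```

```text
j6 -1.837 Tz 0.275 [-3.9  5.6 11.6] [ 523.9 -213.8   93.2]
j6 -1.226 Tz 0.271 [-4.3  8.6 12.1] [ 524.1 -213.5   93.2]
j6 -1.124 Tz 0.205 [-3.6  8.1 10.9] [ 524.1 -213.5   93.3]
j6 -1.020 Tz 0.266 [-3.3  7.1 10.9] [ 524.2 -213.5   93.3]
```

```bash
echo "import sys; sys.exit(s['wrist_torque'][2]>0.35)" >> r.py
python3 -m crank '[[[0,0,0,3,0.3],[0,0,0,3,0.3]]]' >/dev/null; python3 r.py && 
python3 -m crank '[[[0,0,0,3,0.3],[0,0,0,3,0.3]]]' >/dev/null && python3 r.py && 
python3 -m crank '[[[0,0,0,3,0.3],[0,0,0,3,0.3]]]' >/dev/null && python3 r.py && 
python3 -m crank '[[[0,0,0,3,0.3],[0,0,0,3,0.3]]]' >/dev/null && python3 r.py && 
python3 -m crank '[[[0,0,0,3,0.3],[0,0,0,3,0.3]]]' >/dev/null && python3 r.py && 
python3 -m crank '[[[0,0,0,3,0.3],[0,0,0,3,0.3]]]' >/dev/null && python3 r.py && 
python3 -m crank '[[[0,0,0,3,0.3],[0,0,0,3,0.3]]]' >/dev/null && python3 r.py && 
python3 -m crank '[[[0,0,0,3,0.3],[0,0,0,3,0.3]]]' >/dev/null && python3 r.py
```

```text
j6 -0.915 Tz 0.279 [-3.9  8.1 11.7] [ 524.2 -213.4   93.3]False
```

```bash
sed -i 's/sys.exit(\(.*\))$/sys.exit(int(\1))/' r.py
python3 -m crank '[[[0,0,0,3,0.3],[0,0,0,3,0.3]]]' >/dev/null; python3 r.py && 
python3 -m crank '[[[0,0,0,3,0.3],[0,0,0,3,0.3]]]' >/dev/null && python3 r.py && 
python3 -m crank '[[[0,0,0,3,0.3],[0,0,0,3,0.3]]]' >/dev/null && python3 r.py && 
python3 -m crank '[[[0,0,0,3,0.3],[0,0,0,3,0.3]]]' >/dev/null && python3 r.py && 
python3 -m crank '[[[0,0,0,3,0.3],[0,0,0,3,0.3]]]' >/dev/null && python3 r.py && 
python3 -m crank '[[[0,0,0,3,0.3],[0,0,0,3,0.3]]]' >/dev/null && python3 r.py && 
python3 -m crank '[[[0,0,0,3,0.3],[0,0,0,3,0.3]]]' >/dev/null && python3 r.py && 
python3 -m crank '[[[0,0,0,3,0.3],[0,0,0,3,0.3]]]' >/dev/null && python3 r.py
```

```text
j6 -0.810 Tz 0.265 [-3.4  8.8 11.5] [ 524.3 -213.4   93.2]
j6 -0.705 Tz 0.251 [-2.3  7.8 11.3] [ 524.3 -213.4   93.2]
j6 -0.601 Tz 0.275 [-2.1  8.8 10.8] [ 524.4 -213.4   93.3]
j6 -0.496 Tz 0.279 [-2.5  9.4 11. ] [ 524.4 -213.4   93.3]
j6 -0.391 Tz 0.220 [-1.8  8.5 10.4] [ 524.5 -213.4   93.3]
j6 -0.287 Tz 0.246 [-2.7  9.9  9.3] [ 524.6 -213.4   93.3]
j6 -0.182 Tz 0.237 [-1.3  9.2  9.8] [ 524.6 -213.4   93.3]
j6 -0.077 Tz 0.269 [-2.6  8.5  9.5] [ 524.6 -213.4   93.3]
```

```bash
python3 -m crank '[[[0,0,0,3,0.3],[0,0,0,3,0.3]]]' >/dev/null; python3 r.py && 
python3 -m crank '[[[0,0,0,3,0.3],[0,0,0,3,0.3]]]' >/dev/null && python3 r.py && 
python3 -m crank '[[[0,0,0,3,0.3],[0,0,0,3,0.3]]]' >/dev/null && python3 r.py && 
python3 -m crank '[[[0,0,0,3,0.3],[0,0,0,3,0.3]]]' >/dev/null && python3 r.py && 
python3 -m crank '[[[0,0,0,3,0.3],[0,0,0,3,0.3]]]' >/dev/null && python3 r.py && 
python3 -m crank '[[[0,0,0,3,0.3],[0,0,0,3,0.3]]]' >/dev/null && python3 r.py && 
python3 -m crank '[[[0,0,0,3,0.3],[0,0,0,3,0.3]]]' >/dev/null && python3 r.py && 
python3 -m crank '[[[0,0,0,3,0.3],[0,0,0,3,0.3]]]' >/dev/null && python3 r.py
```

```text
j6 0.028 Tz 0.230 [-2.1  8.6  9.9] [ 524.7 -213.4   93.3]
j6 0.132 Tz 0.282 [-0.2  8.7  9.8] [ 524.8 -213.5   93.3]
j6 0.237 Tz 0.239 [0.2 8.5 9. ] [ 524.8 -213.5   93.3]
j6 0.342 Tz 0.287 [-0.7  8.1  9.7] [ 524.8 -213.5   93.3]
j6 0.446 Tz 0.199 [-0.7  8.   9. ] [ 524.9 -213.6   93.3]
j6 0.551 Tz 0.236 [-1.3  7.6  8.1] [ 524.9 -213.6   93.3]
j6 0.656 Tz 0.279 [-1.8  6.9  7.8] [ 525.  -213.6   93.3]
j6 0.761 Tz 0.278 [-1.   7.5  7.7] [ 525.  -213.7   93.3]
```

```bash
python3 -m crank '[[[0,0,0,3,0.3],[0,0,0,3,0.3]]]' >/dev/null; python3 r.py && 
python3 -m crank '[[[0,0,0,3,0.3],[0,0,0,3,0.3]]]' >/dev/null && python3 r.py && 
python3 -m crank '[[[0,0,0,3,0.3],[0,0,0,3,0.3]]]' >/dev/null && python3 r.py && 
python3 -m crank '[[[0,0,0,3,0.3],[0,0,0,3,0.3]]]' >/dev/null && python3 r.py && 
python3 -m crank '[[[0,0,0,3,0.3],[0,0,0,3,0.3]]]' >/dev/null && python3 r.py && 
python3 -m crank '[[[0,0,0,3,0.3],[0,0,0,3,0.3]]]' >/dev/null && python3 r.py && 
python3 -m crank '[[[0,0,0,3,0.3],[0,0,0,3,0.3]]]' >/dev/null && python3 r.py && 
python3 -m crank '[[[0,0,0,3,0.3],[0,0,0,3,0.3]]]' >/dev/null && python3 r.py
```

```text
j6 0.865 Tz 0.245 [-0.5  7.3  8.9] [ 525.  -213.7   93.3]
j6 0.970 Tz 0.346 [-0.6  7.   8.3] [ 525.  -213.8   93.3]
j6 1.075 Tz 0.398 [-0.4  6.3  7.6] [ 525.1 -213.9   93.3]
```

The torque is rising, so the toe bears. I'll hold and average a few readings.

```bash
for i in 1 2 3; do python3 -m crank '[[[0,0,0,0,0.3]]]' >/dev/null; python3 r.py; done; python3 -m crank '[[[0,0,0,1.5,0.3]]]' >/dev/null; python3 r.py;  python3 -m crank '[[[0,0,0,0,0.3]]]' >/dev/null; python3 r.py
```

```text
j6 1.076 Tz 0.029 [-0.7  6.9  7.3] [ 525.  -213.8   93.3]
j6 1.073 Tz -0.017 [-0.3  6.7  7.9] [ 525.  -213.8   93.3]
j6 1.073 Tz -0.007 [0.1 6.8 7.9] [ 525.  -213.9   93.3]
j6 1.098 Tz 0.421 [-0.6  7.   7.6] [ 525.  -213.9   93.3]
j6 1.100 Tz 0.196 [-0.   7.1  7.9] [ 525.  -213.9   93.3]
```

The running torque is 0.42, about 0.17 above free, which is roughly 45–50 N of clamping. I'll let go and retreat.

```bash
python3 -m crank '[[[0,0,0,0,0.5],[0,0,0,0,0.7],[0,0,0,0,1],[0,0,0,0,1],[0,0,-0.02,0,1],[0,0,-0.03,0,1],[0,0,-0.04,0,1],[0,0,-0.04,0,1]]]'
python3 -m crank '[[[0,0,0,0,1],[0,0,0,0,1],[0,0,0,0,1]]]'
python3 - <<'E'
from h import *
snap('side');s=load('side')
cv2.imwrite('pics/si5.png',cv2.resize(s['im'][155:310,165:360,::-1],None,fx=3.8,fy=3.8,interpolation=cv2.INTER_CUBIC))
E
```

```text
clock: 19.82
position: [523.2, -214.3, 222.2]
tcp_rot: [-3.138, -0.127, 0.003]
contact_force: [1.2, -1.0, 0.3]
width: 1.0
grasp_force: 0.0
clock: 20.07
position: [523.7, -214.5, 221.2]
tcp_rot: [3.139, 0.127, 0.0]
contact_force: [-0.1, 0.2, 0.1]
width: 1.002
grasp_force: 0.0
```

View pics/si5.png

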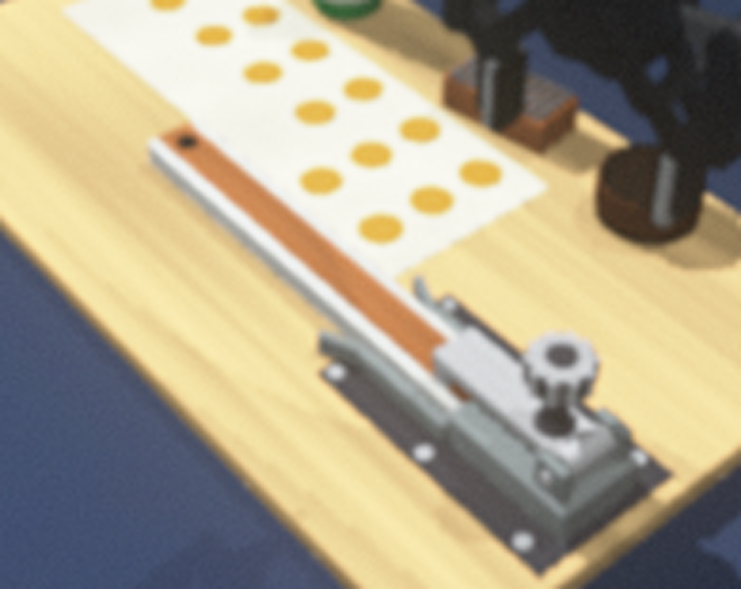

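The bar lies straight in the channel, with the strap's toe down on it at (455,375). The gripper is clear and the bystanders have not moved, so I'm handing in.

```bash
python3 -c "
from workcell import ctrl
print(ctrl.sign_off())"
```

```text
the job is handed in; nothing more can be done
None
```

The bar is home against the back stop and clamped at an estimated 45–50 N (judged from screw torque), the bystanders were left where they stood, and the job was handed in at about 20 s; the sign-off returned no verdict.

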